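# Find the over-long dowel pin with the slide gauge and point it out

### The job

One of the five dowel pins in the length gauge is too long: with the fingertips behind the knob, gently push the gauge's bridge along its rods until a pin stops it, and leave the bridge standing there. Then point straight down at the pin that stopped it, fingertips a centimetre or two above the pin, hold still there for a few seconds and finish still pointing. Do not touch or lift any pin, and do not disturb the other things on the bench.

Things in the scene. Friction and masses are not known exactly. Their poses are not given: they have to be found in the camera images.
- slide_gauge: the length gauge, fixed to the bench: aluminium base 116 mm (own x) by 270 mm (own y) with an end block at each end (tops 50 mm above the bench), two round guide rods along its own y, and between them a long steel block with a row of five blind holes (20 mm deep, 1 mm wider than the pins, so that pins stand with a little play), top 38 mm above the bench. Origin under the base's centre, on the bench. The holes lie at own x = 0 and own y = -54, -18, 18, 54 and 90 mm
- bridge (a joint): travel of the bridge along the gauge's own +y in m: 0 = parked at the -y end of the rods, 0.198 = far end stop, where only an empty gauge would let it go. It slides with about 1 to 2 N of friction and stays where it is left. It starts parked or up to 12 mm on
- bridge_edge (a point): middle of the lower leading (+y) edge of the dark steel bridge, 53 mm above the bench: this edge passes 3 mm over a good pin and meets an over-long pin's side. Axes as the gauge's. The bridge plate is 36 mm long along y and its top is 62 mm above the bench (screw heads on its two ends 65 mm)
- bridge_knob (a point): middle of the round black knob on top of the bridge, 77 mm above the bench, 26 mm behind the leading edge. The knob is 20 mm across and spans 62 to 91 mm above the bench
- pin_a_top (a point): centre of the top face of one of the five loose steel dowel pins standing in the gauge's holes (any order), 12 mm across. A good pin is 32 mm long, its top 50 mm above the bench (12 mm above the block); exactly one of the five is 37 mm long, its top 55 mm above the bench (17 mm above the block)
- pin_b_top (a point): centre of the top face of one of the five loose steel dowel pins standing in the gauge's holes (any order), 12 mm across. A good pin is 32 mm long, its top 50 mm above the bench (12 mm above the block); exactly one of the five is 37 mm long, its top 55 mm above the bench (17 mm above the block)
- pin_c_top (a point): centre of the top face of one of the five loose steel dowel pins standing in the gauge's holes (any order), 12 mm across. A good pin is 32 mm long, its top 50 mm above the bench (12 mm above the block); exactly one of the five is 37 mm long, its top 55 mm above the bench (17 mm above the block)
- pin_d_top (a point): centre of the top face of one of the five loose steel dowel pins standing in the gauge's holes (any order), 12 mm across. A good pin is 32 mm long, its top 50 mm above the bench (12 mm above the block); exactly one of the five is 37 mm long, its top 55 mm above the bench (17 mm above the block)
- pin_e_top (a point): centre of the top face of one of the five loose steel dowel pins standing in the gauge's holes (any order), 12 mm across. A good pin is 32 mm long, its top 50 mm above the bench (12 mm above the block); exactly one of the five is 37 mm long, its top 55 mm above the bench (17 mm above the block)
- marker_1: bystander, loose: capped felt marker lying flat, 136 mm long along its own x, 18 mm thick; origin under its centre
- marker_2: bystander, loose: capped felt marker lying flat, farther back, 136 mm long along its own x, 18 mm thick; origin under its centre
- tweezers: bystander, loose: steel tweezers lying flat, 125 mm long along its own y, 14 mm wide, 11 mm tall; origin under its centre
- clip_1: bystander, loose: small stamped sheet-steel clip, 19 x 26 x 6 mm; origin under its centre

How it is judged:
By the outcome, as a careful person would: the job done as asked, in the order asked, and still so for the second after the job is handed in, with the robot touching nothing.
It also fails if it takes over 45 s, if anything falls off the work surface, if the arm or the gripper's body presses on something with over 40 N, if the wrist force passes 120 N, or if a joint passes its speed limit or range.

### The arm

A 7-joint arm with a two-finger parallel gripper is mounted at the origin on the work surface; the furniture and walls round the work are solid. World frame = base frame: x ahead of the robot, y to its left, z up, the work surface at z = 0. Lengths are in m, angles in rad, forces in N, time in s.
With the tool pointing down it reaches from about 0.4 to 0.85 m from the base axis. Payload 10.4 kg.
Tool frame: the origin (TCP) lies on the mounting face of the last link; the fingertips stand 173 mm ahead of it and the grasp point (between the pads) lies 155 mm ahead of it; z points along the fingers, x is the direction in which the jaws open and shut, and the axes are right-handed (so a half turn about z gives the same grasp; the last joint's range is limited). The gripper opens to 85 mm and grips with 20 to 120 N. Pads are 22 mm wide; open, the fingers measure 114 mm over their backs; the gripper's body (76 mm by 85 mm) begins 54 mm behind the grasp point. The pads swing forward as they close: fully open they stand 13 mm farther back than shut.
Start: joints at [-1.236, 0.332, -0.065, 1.46, 0.022, 1.35, -0.088], TCP at [0.219, 0.585, 0.405] pointing down, gripper open.
Joint ranges: [-2.6, 2.6], [-0.5, 2.12], [-1.47, 1.34], [0.16, 2.42], [-1.27, 4.41], [0.06, 2.06], [-2.6, 2.6]. Speed limits (rad/s): [2.22, 2.22, 2.79, 2.79, 3.14, 3.14, 3.14].

### API

Orientations are given as a rotation vector (axis times angle).
In Python, from workcell import robot gives the robot as it stands.
- The arm moves only by the shell command python3 -m pendant 'ROWS' [FORCE]. ROWS is JSON, a list of rows, each an object with "slide": the shift along the tool's x, y, z in mm, a list of three; "rotation": the turn, a rotation vector about the tool's x, y, z in rad, a list of three; "hand": the opening in per cent of the stroke, from 0 (shut) to 100 (fully open). A call has 1 to 10 rows; each row shifts and turns the commanded pose from where the row before left it, along the tool's axes as they then stand; what a row does not reach is not made up. A row lasts 1/8 s, in which the tool goes at most 62.5 mm and 10.7 degrees, less where a joint would pass 70% of its speed; a pose out of reach is approached as far as the arm can. A call is refused whole if a number of a shift passes 62.5 or a number of a turn 0.188, either way. A call with a gripper value outside its range is refused whole. The fingers move at their own pace and stop on an object; FORCE is the grip in N (left out, the last holds). Time passes only in rows, so rows that do not move let the fingers close. It gives the time, the measured TCP pose, the force and the opening at its end, in the units of the state.
- robot.read_state(): the state, without advancing time (a new reading comes with each control period).
- robot.get_image(name): name is "scene" or "top"; returns (picture, depth): 480x640x3 uint8, blue, green, red; 480x640 float32, m along the optical axis (not along the pixel's ray), 0 where there is no reading.
- robot.get_calibration(name): a dict with "K" (3x3 intrinsics, pixels), "rvec" (rotation vector, rad) and "tvec" (3), from world to camera coordinates, as OpenCV has them. Camera axes: x right, y down, z forward; pixel columns grow to the right and rows downward; lengths in m; the calibration is good to about 2 mm. A picture is of the moment at which its call begins. get_calibration takes no time and is no camera call.
- robot.job_done(): hands the job in, once; it reports no verdict.
The state is a dict: "time": time; "joints": joint angles; "qd": joint speeds; "tau": joint torques, N m; "eef_pos": TCP position; "eef_rot": TCP orientation; "contact_force": force on the tool from outside, world axes, zero at the start; "ft_torque": the same for the moment, N m; "opening": finger opening in m.
Only numpy, scipy, OpenCV 4.12 (cv2) and the standard library are available. Lean on these libraries where they do the work, as an engineer would, in place of code of your own. Each camera call takes 0.05 s, during which the arm holds its last target.

## Working session

There is one attempt and no reset: what is moved stays moved. The work goes in short steps, Python scripts to look and compute and a shell command to move; the robot and the scene stay as the last step left them, time stands still between calls to the robot, and variables do not carry over. Pictures are saved under pics/ and viewed, and the job is handed in when it is done.

```bash
mkdir -p pics; ls; python3 - <<'E'
from workcell import robot
import cv2,numpy as np
s=robot.read_state()
print({k:np.round(v,3).tolist() for k,v in s.items()})
for n in("scene","top"):
    p,d=robot.get_image(n);cv2.imwrite(f"pics/{n}0.png",p);np.save(f"{n}0.npy",d)
    c=robot.get_calibration(n);print(n,c, d.min(),d.max())
E
```

```text
pics
{'time': 0.0, 'joints': [-1.236, 0.333, -0.065, 1.461, 0.022, 1.35, -0.089], 'qd': [-0.0, 0.0, 0.001, -0.001, -0.002, -0.002, 0.0], 'tau': [-0.001, -62.545, 0.049, -39.161, 0.016, 0.01, 0.0], 'eef_pos': [0.219, 0.585, 0.404], 'eef_rot': [2.581, 1.79, -0.002], 'contact_force': [0.426, -0.682, -0.082], 'ft_torque': [0.018, 0.025, -0.023], 'opening': 0.085}
scene {'K': array([[553.9348022 ,   0.        , 318.36822455],
       [  0.        , 553.9348022 , 239.20694026],
       [  0.        ,   0.        ,   1.        ]]), 'rvec': array([ 2.24332886, -0.52699012,  0.23989905]), 'tvec': array([-0.61543939,  0.14862544,  0.97689594])} 0.0 3.328508
top {'K': array([[515.26230015,   0.        , 306.76272701],
       [  0.        , 515.26230015, 238.4362905 ],
       [  0.        ,   0.        ,   1.        ]]), 'rvec': array([ 2.15331306, -2.13731981,  0.17136324]), 'tvec': array([-0.17714158,  0.60988272,  0.96102276])} 0.0 1.9667095
```

View pics/scene0.png

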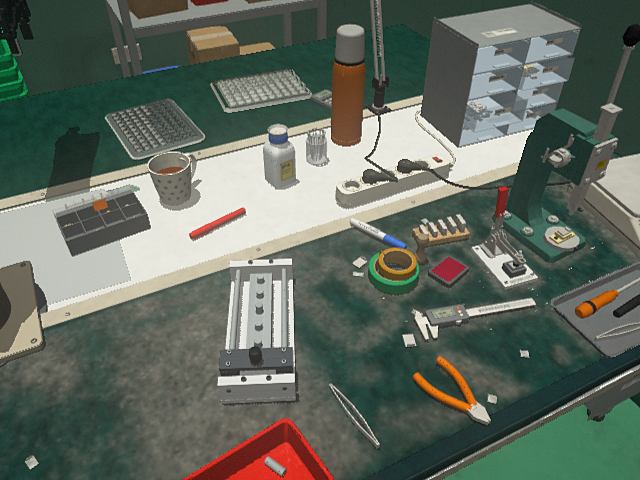

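View pics/top0.png

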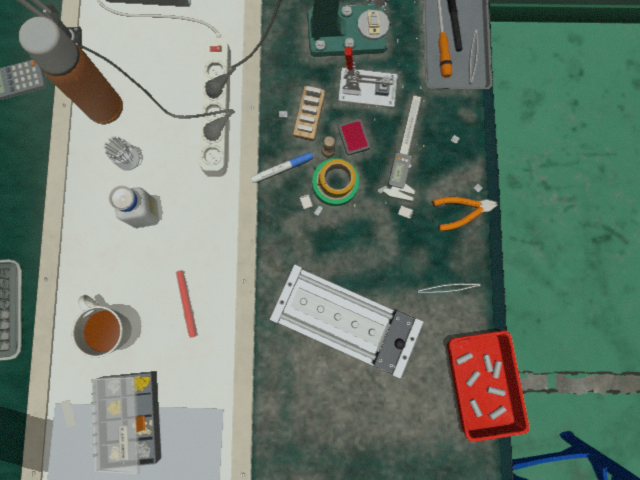

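```bash
cat > h.py <<'E'
import numpy as np,cv2
from workcell import robot
def cal(n):
    c=robot.get_calibration(n);R=cv2.Rodrigues(np.array(c["rvec"]))[0];return np.array(c["K"]),R,np.array(c["tvec"])
def ray(n,u,v,z):
    K,R,t=cal(n);d=R.T@np.linalg.inv(K)@[u,v,1];o=-R.T@t
    return o+d*(z-o[2])/d[2]
def proj(n,P):
    K,R,t=cal(n);q=K@(R@np.array(P)+t);return q[:2]/q[2]
E
python3 - <<'E'
from h import *
p=cv2.imread("pics/top0.png")[255:385,260:430];cv2.imwrite("pics/tc.png",cv2.resize(p,None,fx=4.5,fy=4.5,interpolation=cv2.INTER_CUBIC))
p=cv2.imread("pics/scene0.png")[250:410,210:310];cv2.imwrite("pics/sc.png",cv2.resize(p,None,fx=3.7,fy=3.7,interpolation=cv2.INTER_CUBIC))
for n in("top","scene"): K,R,t=cal(n);print(n,-R.T@t)
E
```

```text
top [ 0.45804563 -0.16613761  1.04378796]
scene [ 0.26695531 -0.84239022  0.75782217]
```

View pics/tc.png

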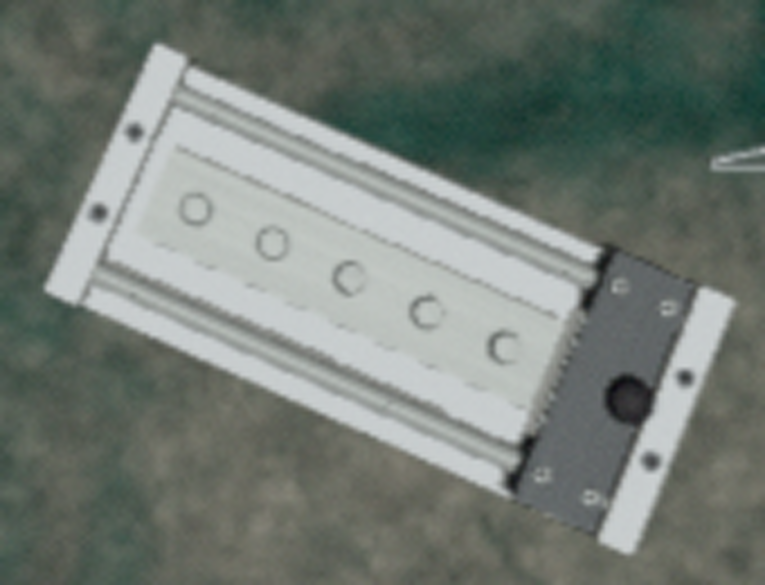

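View pics/sc.png

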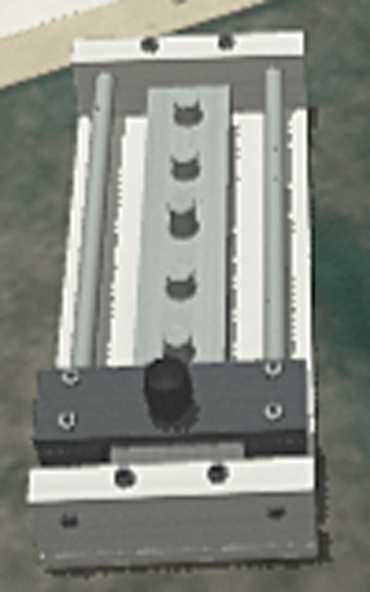

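The top crop shows the gauge with five pins and the bridge parked at the near (lower-right) end; knob at crop (628,399). In the scene crop the middle pin looks the tallest. Now I'll measure.

```bash
cat >> h.py <<'E'
def tc(x,y):return (x+.5)/4.5-.5+260,(y+.5)/4.5-.5+255
def sc(x,y):return (x+.5)/3.7-.5+210,(y+.5)/3.7-.5+250
E
python3 - <<'E'
from h import *
np.set_printoptions(precision=4,suppress=True)
A,B,C,D=[ray("top",*tc(*q),.05) for q in((155,42),(45,290),(735,302),(630,555))]
print(A,B,C,D);n=np.linalg.norm
print("w",n(A-B),n(C-D),"l",n(A-C),n(B-D))
o=(A+B+C+D)/4; y=(A+B-C-D);y/=n(y);x=np.array([y[1],-y[0],0]);print("o",o,"y",y,"ang",np.degrees(np.arctan2(y[1],y[0])),"x",x)
# scene corners
S=[ray("scene",*sc(*q),.05) for q in((73,38),(303,32),(28,500),(314,488))]
print("scene",*S)
print("toploc",[((P-o)@x,(P-o)@y) for P in S])
for q in((196,209),(273,243),(350,278),(428,312),(506,347)):
    P=ray("top",*tc(*q),.05);print("pin",P,(P-o)@x,(P-o)@y)
P=ray("top",*tc(628,399),.091);print("knob",P,(P-o)@x,(P-o)@y)
P=ray("scene",*sc(168,366),.091);print("knob",P,(P-o)@x,(P-o)@y)
for q in((612,246),(513,496)):
    P=ray("top",*tc(*q),.062);print("edge",P,(P-o)@x,(P-o)@y)
R=cv2.Rodrigues(np.array(robot.read_state()["eef_rot"]))[0];print(R)
E
```

```text
[ 0.5606 -0.1483  0.05  ] [ 0.4549 -0.1029  0.05  ] [ 0.4518 -0.3953  0.05  ] [ 0.3474 -0.3486  0.05  ]
w 0.11508808505686785 0.11440721416424725 l 0.26984862986240143 0.26816058365195855
o [ 0.4537 -0.2488  0.05  ] y [0.4019 0.9157 0.    ] ang 66.3031434062888 x [ 0.9157 -0.4019  0.    ]
scene [ 0.4524 -0.1017  0.05  ] [ 0.5575 -0.1489  0.05  ] [ 0.3451 -0.3497  0.05  ] [ 0.4505 -0.3957  0.05  ]
toploc [(np.float64(-0.060248217723887915), np.float64(0.1342077798630272)), (np.float64(0.054951933522696776), np.float64(0.13316277152553846)), (np.float64(-0.05889602890283277), np.float64(-0.1360630028355379)), (np.float64(0.05614543190414999), np.float64(-0.13587771243871977))]
pin [ 0.4894 -0.1665  0.05  ] -0.0003742457594591787 0.08964862709108516
pin [ 0.4752 -0.1993  0.05  ] -0.00010495110129648375 0.053919586251112664
pin [ 0.4608 -0.232   0.05  ] -0.00022097547714121035 0.01816258220270983
pin [ 0.4468 -0.265   0.05  ] 0.00021976669624252447 -0.01767182875352224
pin [ 0.4324 -0.2979  0.05  ] 0.0002760159650456774 -0.05352928548299613
knob [ 0.4131 -0.3415  0.091 ] 0.00014784328657068937 -0.10120544881198511
knob [ 0.4112 -0.3432  0.091 ] -0.0009047548447102503 -0.10355232334814322
edge [ 0.4748 -0.3414  0.062 ] 0.056560762503633726 -0.07632807356462988
edge [ 0.3721 -0.2984  0.062 ] -0.054705013044605684 -0.07826598355921933
[[ 0.3502  0.9367 -0.0004]
 [ 0.9367 -0.3502 -0.0013]
 [-0.0013  0.0001 -1.    ]]
```

```bash
python3 - <<'E'
from h import *
H={}
for n in("top","scene"):
    d=np.load(n+"0.npy");K,R,t=cal(n)
    v,u=np.nonzero(d>0);z=d[v,u];p=(np.stack([(u-K[0,2])/K[0,0]*z,(v-K[1,2])/K[1,1]*z,z],1)-t)@R
    for i,j,h in zip(np.round(p[:,0]*10).astype(int),np.round(p[:,1]*10).astype(int),p[:,2]): H[i,j]=max(H.get((i,j),-9),h)
print("x:",list(range(0,10)))
for j in range(9,-6,-1): print(j,[round(float(H[i,j]),2) if (i,j) in H else None for i in range(0,10)])
E
```

```text
x: [0, 1, 2, 3, 4, 5, 6, 7, 8, 9]
9 [None, 0.0, 0.0, 0.0, 0.0, 0.0, 0.0, 0.0, 0.0, 0.0]
8 [None, 0.0, 0.0, 0.0, 0.0, 0.0, 0.0, 0.0, 0.0, 0.0]
7 [None, 0.0, 0.0, 0.0, 0.0, 0.01, 0.0, 0.02, 0.02, 0.02]
6 [None, 0.0, 0.36, 0.33, 0.02, 0.02, 0.0, 0.02, 0.02, 0.02]
5 [None, 0.0, 0.36, 0.0, 0.02, 0.02, 0.01, 0.02, 0.02, 0.02]
4 [None, 0.01, 0.0, 0.01, 0.02, 0.02, 0.02, 0.01, 0.01, 0.02]
3 [None, 0.01, 0.01, 0.01, 0.09, 0.09, 0.01, 0.01, 0.01, 0.29]
2 [None, 0.0, 0.09, 0.09, 0.09, 0.09, 0.14, 0.14, 0.08, 0.29]
1 [None, 0.02, 0.1, 0.1, 0.1, 0.02, 0.1, 0.13, 0.0, 0.06]
0 [None, 0.06, 0.01, 0.01, 0.01, 0.01, 0.01, 0.04, 0.06, 0.06]
-1 [0.01, 0.02, 0.01, 0.01, 0.05, 0.06, 0.05, 0.02, 0.02, 0.02]
-2 [0.0, 0.0, 0.0, 0.0, 0.05, 0.06, 0.05, 0.05, 0.07, 0.15]
-3 [0.0, 0.01, 0.01, 0.05, 0.09, 0.07, 0.0, 0.05, 0.05, 0.15]
-4 [None, 0.0, 0.01, 0.05, 0.09, 0.07, 0.02, 0.02, 0.02, 0.02]
-5 [None, None, 0.06, 0.06, 0.06, 0.02, 0.02, 0.02, 0.0, 0.02]
```

```bash
python3 -m pendant '[{"slide":[-26,40,0],"rotation":[0,0,0],"hand":0},{"slide":[-26,40,0],"rotation":[0,0,0],"hand":0},{"slide":[-26,40,0],"rotation":[0,0,0],"hand":0},{"slide":[-26,40,0],"rotation":[0,0,0],"hand":0},{"slide":[-26,40,0],"rotation":[0,0,0],"hand":0},{"slide":[-26,40,0],"rotation":[0,0,0],"hand":0},{"slide":[-26,40,0],"rotation":[0,0,0],"hand":0},{"slide":[-26,40,0],"rotation":[0,0,0],"hand":0},{"slide":[-26,40,0],"rotation":[0,0,0],"hand":0},{"slide":[-26,40,0],"rotation":[0,0,0],"hand":0}]' 20
python3 -m pendant '[{"slide":[0,0,0],"rotation":[0,0,0.163],"hand":0},{"slide":[0,0,0],"rotation":[0,0,0.163],"hand":0},{"slide":[0,0,0],"rotation":[0,0,0.163],"hand":0},{"slide":[0,0,0],"rotation":[0,0,0.163],"hand":0},{"slide":[0,0,0],"rotation":[0,0,0.163],"hand":0},{"slide":[0,0,0],"rotation":[0,0,0.163],"hand":0},{"slide":[0,0,0],"rotation":[0,0,0.163],"hand":0},{"slide":[0,0,0],"rotation":[0,0,0.163],"hand":0},{"slide":[0,0,0],"rotation":[0,0,0.163],"hand":0},{"slide":[0,0,0],"rotation":[0,0,0.163],"hand":0}]'
cat >> h.py <<'E'
O=np.array([.4535,-.2492,0]);GY=np.array([np.cos(np.radians(66.3)),np.sin(np.radians(66.3)),0]);GX=np.array([GY[1],-GY[0],0])
def st():
    s=robot.read_state();p=np.array(s["eef_pos"]);R=cv2.Rodrigues(np.array(s["eef_rot"]))[0];tip=p+.173*R[:,2]
    print("t",s["time"],"tcp",p.round(4),"tip own mm",np.round([(tip-O)@GX*1e3,(tip-O)@GY*1e3,tip[2]*1e3],1),"xang",np.degrees(np.arctan2(R[1,0],R[0,0])).round(2),"z",R[:,2].round(4),"F own",np.round([np.array(s["contact_force"])@GX,np.array(s["contact_force"])@GY,s["contact_force"][2]],1),"open",s["opening"],"j",np.round(s["joints"],2))
    return p,R,tip
def goto(gx,gy,z):
    p,R,tip=st();T=O+gx*1e-3*GX+gy*1e-3*GY+np.array([0,0,z*1e-3]);print("slide mm",(R.T@(T-tip)*1e3).round(1))
E
python3 -c "
from h import *
goto(0,-140,232)"
```

```text
time: 1.35
eef_pos: [0.5031, 0.2004, 0.4045]
eef_rot: [-2.581, -1.791, 0.0]
contact_force: [0.8, 1.3, -0.3]
opening: -0.0001
time: 2.6
eef_pos: [0.5024, 0.2018, 0.4043]
eef_rot: [3.071, -0.658, -0.001]
contact_force: [0.1, -0.5, 0.2]
opening: -0.0001
t 2.6 tcp [0.5024 0.2018 0.4043] tip own mm [-136.6  432.5  231.3] xang -24.2 z [-6.e-04 -2.e-04 -1.e+00] F own [ 0.3 -0.5  0.2] open -7.842888077960695e-05 j [-0.8   0.14  0.37  1.7  -0.05  1.3  -0.84]
slide mm [ 1.416e+02  5.713e+02 -4.000e-01]
```

```bash
python3 -m pendant '[{"slide":[14,57,0],"rotation":[0,0,-0.009],"hand":0},{"slide":[14,57,0],"rotation":[0,0,0],"hand":0},{"slide":[14,57,0],"rotation":[0,0,0],"hand":0},{"slide":[14,57,0],"rotation":[0,0,0],"hand":0},{"slide":[14,57,0],"rotation":[0,0,0],"hand":0},{"slide":[14,57,0],"rotation":[0,0,0],"hand":0},{"slide":[14,57,0],"rotation":[0,0,0],"hand":0},{"slide":[14,57,0],"rotation":[0,0,0],"hand":0},{"slide":[14,57,0],"rotation":[0,0,0],"hand":0},{"slide":[14,57,0],"rotation":[0,0,0],"hand":0}]'
python3 -m pendant '[{"slide":[0,0,0],"rotation":[0,0,0],"hand":0}]'
python3 -c "
from h import *
goto(0,-140,120)
for n in('scene','top'): cv2.imwrite(f'pics/{n}1.png',robot.get_image(n)[0])"
```

```text
time: 3.85
eef_pos: [0.4039, -0.3783, 0.4048]
eef_rot: [-3.076, 0.635, -0.001]
contact_force: [1.8, 0.5, 0.4]
opening: -0.0004
time: 3.98
eef_pos: [0.4019, -0.3808, 0.4041]
eef_rot: [3.071, -0.647, -0.004]
contact_force: [0.0, 0.1, -0.7]
opening: -0.0002
t 3.975 tcp [ 0.4019 -0.3808  0.4041] tip own mm [   5.3 -141.9  231.1] xang -23.8 z [-0.003  -0.0025 -1.    ] F own [-0.   0.1 -0.7] open -0.0001930796003079958 j [-0.15  0.24  0.97  1.69 -0.2   1.31  0.44]
slide mm [ -5.1  -2.3 111.1]
```

View pics/scene1.png

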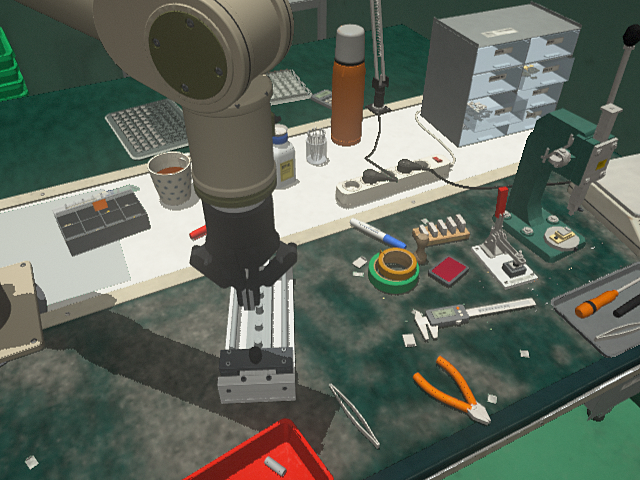

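The scene view shows shut fingers hovering at about (250,300), above the gauge. The bridge and pins haven't moved. I'll come down behind the knob.

```bash
python3 -m pendant '[{"slide":[-1,0,20],"rotation":[0,0,0],"hand":0},{"slide":[-1,0,30],"rotation":[0,0,0],"hand":0},{"slide":[-1,0,30],"rotation":[0,0,0],"hand":0},{"slide":[-1,0,20],"rotation":[0,0,0],"hand":0},{"slide":[-1,0,11],"rotation":[0,0,0],"hand":0},{"slide":[0,0,0],"rotation":[0,0,0],"hand":0}]'
python3 -c "
from h import *
goto(0,-140,76)
for n in('scene','top'): cv2.imwrite(f'pics/{n}2.png',robot.get_image(n)[0])
a=cv2.imread('pics/scene2.png')[200:420,170:350];b=cv2.imread('pics/top2.png')[230:400,250:450]
cv2.imwrite('pics/c2.png',np.hstack([cv2.resize(a,(400,489)),cv2.resize(b,(400,340))[:,:] if 0 else cv2.copyMakeBorder(cv2.resize(b,(400,340)),0,149,0,0,0)]))"
```

```text
time: 4.82
eef_pos: [0.4001, -0.374, 0.2935]
eef_rot: [-3.076, 0.634, 0.001]
contact_force: [-0.2, 0.8, 0.5]
opening: -0.0001
t 4.825 tcp [ 0.4001 -0.374   0.2935] tip own mm [   1.1 -135.6  120.5] xang -23.3 z [-2.e-04  9.e-04 -1.e+00] F own [-0.5  0.7  0.5] open -0.00010971234199179053 j [-0.09  0.35  0.91  1.84 -0.31  1.1   0.52]
slide mm [-1.2  4.4 44.5]
```

View pics/c2.png

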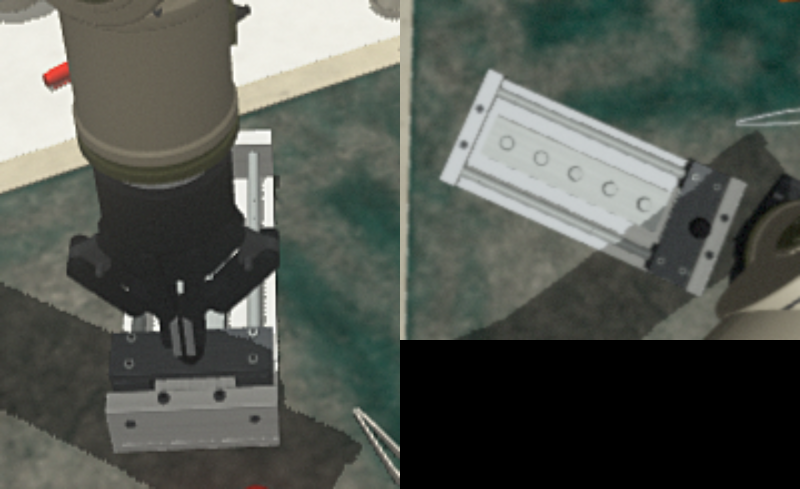

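The scene crop shows the fingertips at crop (183,350), just above and behind the knob. In the top crop the knob is at (700,228) and the bridge hasn't moved. Next I go down to knob height.

```bash
python3 -m pendant '[{"slide":[-1,4,5],"rotation":[0,0,0.006],"hand":0},{"slide":[0,0,15],"rotation":[0,0,0],"hand":0},{"slide":[0,0,15],"rotation":[0,0,0],"hand":0},{"slide":[0,0,9],"rotation":[0,0,0],"hand":0},{"slide":[0,0,0],"rotation":[0,0,0],"hand":0}]'
python3 -c "
from h import *
goto(0,-120,76)"
```

```text
time: 5.55
eef_pos: [0.397, -0.378, 0.2487]
eef_rot: [-3.074, 0.646, 0.003]
contact_force: [1.0, 0.2, -0.3]
opening: -0.0002
t 5.55 tcp [ 0.397  -0.378   0.2487] tip own mm [  -0.3 -140.6   75.7] xang -23.73 z [-1.6e-03  7.0e-04 -1.0e+00] F own [ 0.8  0.6 -0.3] open -0.0002415629462623222 j [-0.04  0.42  0.87  1.88 -0.37  1.02  0.57]
slide mm [  0.3 -20.6  -0.3]
```

```bash
python3 -m pendant '[{"slide":[0,-6,0],"rotation":[0,0,0],"hand":0},{"slide":[0,-6,0],"rotation":[0,0,0],"hand":0},{"slide":[0,-2,0],"rotation":[0,0,0],"hand":0},{"slide":[0,-2,0],"rotation":[0,0,0],"hand":0},{"slide":[0,-2,0],"rotation":[0,0,0],"hand":0},{"slide":[0,-2,0],"rotation":[0,0,0],"hand":0},{"slide":[0,-2,0],"rotation":[0,0,0],"hand":0}]'
python3 -c "
from h import *
st()"
python3 -m pendant '[{"slide":[0,-2,0],"rotation":[0,0,0],"hand":0},{"slide":[0,-2,0],"rotation":[0,0,0],"hand":0},{"slide":[0,-2,0],"rotation":[0,0,0],"hand":0}]'
python3 -c "
from h import *
st()
for n in('scene','top'): cv2.imwrite(f'pics/{n}3.png',robot.get_image(n)[0])
a=cv2.imread('pics/scene3.png')[200:420,170:350];b=cv2.imread('pics/top3.png')[230:400,250:450]
cv2.imwrite('pics/c3.png',np.hstack([cv2.resize(a,(400,489)),cv2.copyMakeBorder(cv2.resize(b,(400,340)),0,149,0,0,0)]))"
```

```text
time: 6.42
eef_pos: [0.4061, -0.358, 0.2497]
eef_rot: [3.074, -0.646, 0.0]
contact_force: [-0.3, -0.9, 0.3]
opening: -0.0002
t 6.425 tcp [ 0.4061 -0.358   0.2497] tip own mm [   0.4 -118.7   76.7] xang -23.73 z [ 1.e-04 -2.e-04 -1.e+00] F own [ 0.1 -0.9  0.3] open -0.0002383957292698186 j [-0.09  0.4   0.87  1.89 -0.36  1.01  0.52]
time: 6.8
eef_pos: [0.4086, -0.3524, 0.2497]
eef_rot: [-3.074, 0.646, -0.0]
contact_force: [-0.5, -1.1, 1.6]
opening: 0.0001
t 6.8 tcp [ 0.4086 -0.3524  0.2497] tip own mm [   0.3 -112.5   76.7] xang -23.72 z [ 1.e-04  0.e+00 -1.e+00] F own [-0.  -1.2  1.6] open 0.0001423678104156344 j [-0.1   0.39  0.87  1.9  -0.36  1.01  0.51]
```

View pics/c3.png

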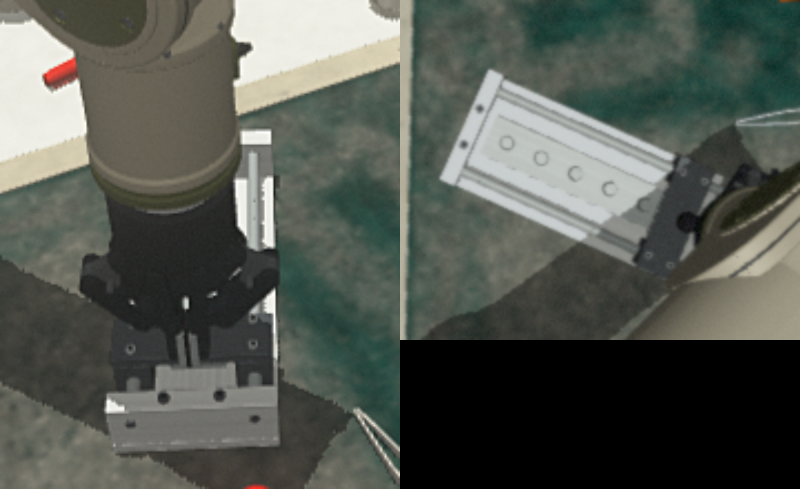

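The bridge is moving: the knob in the top crop went from (700,228) to (688,222), with about 1 N on the tool. I'll push slowly past the first pin's stop position (knob at -86).

```bash
for i in 1; do :; done
python3 -m pendant '[{"slide":[0,-2,0],"rotation":[0,0,0],"hand":0},{"slide":[0,-2,0],"rotation":[0,0,0],"hand":0},{"slide":[0,-2,0],"rotation":[0,0,0],"hand":0},{"slide":[0,-2,0],"rotation":[0,0,0],"hand":0}]'
python3 -c "
from h import *
st()"

```

```text
time: 7.4
eef_pos: [0.4118, -0.345, 0.2496]
eef_rot: [-3.074, 0.646, 0.0]
contact_force: [-0.9, -2.3, 0.5]
opening: -0.0002
t 7.4 tcp [ 0.4118 -0.345   0.2496] tip own mm [   0.3 -104.5   76.6] xang -23.72 z [-1.e-04  1.e-04 -1.e+00] F own [ 0.1 -2.4  0.5] open -0.0001817170745544294 j [-0.12  0.39  0.88  1.9  -0.35  1.01  0.49]
```

```bash
python3 -m pendant '[{"slide":[0,-2,0],"rotation":[0,0,0],"hand":0},{"slide":[0,-2,0],"rotation":[0,0,0],"hand":0}]'
python3 -m pendant '[{"slide":[0,-2,0],"rotation":[0,0,0],"hand":0},{"slide":[0,-2,0],"rotation":[0,0,0],"hand":0}]'
python3 -c "
from h import *
st()
for n in('scene','top'): cv2.imwrite(f'pics/{n}4.png',robot.get_image(n)[0])
a=cv2.imread('pics/scene4.png')[200:420,170:350];b=cv2.imread('pics/top4.png')[230:400,250:450]
cv2.imwrite('pics/c4.png',np.hstack([cv2.resize(a,(400,489)),cv2.copyMakeBorder(cv2.resize(b,(400,340)),0,149,0,0,0)]))"
```

```text
time: 7.65
eef_pos: [0.4133, -0.3414, 0.2497]
eef_rot: [-3.074, 0.646, 0.0]
contact_force: [-1.5, -0.9, -0.0]
opening: -0.0
time: 7.9
eef_pos: [0.4149, -0.3377, 0.2496]
eef_rot: [-3.074, 0.646, 0.0]
contact_force: [0.2, -0.5, -0.5]
opening: -0.0002
t 7.9 tcp [ 0.4149 -0.3377  0.2496] tip own mm [  0.3 -96.6  76.6] xang -23.72 z [-1.e-04  1.e-04 -1.e+00] F own [ 0.4 -0.4 -0.5] open -0.0001649009818599802 j [-0.14  0.38  0.88  1.91 -0.35  1.01  0.48]
```

View pics/c4.png

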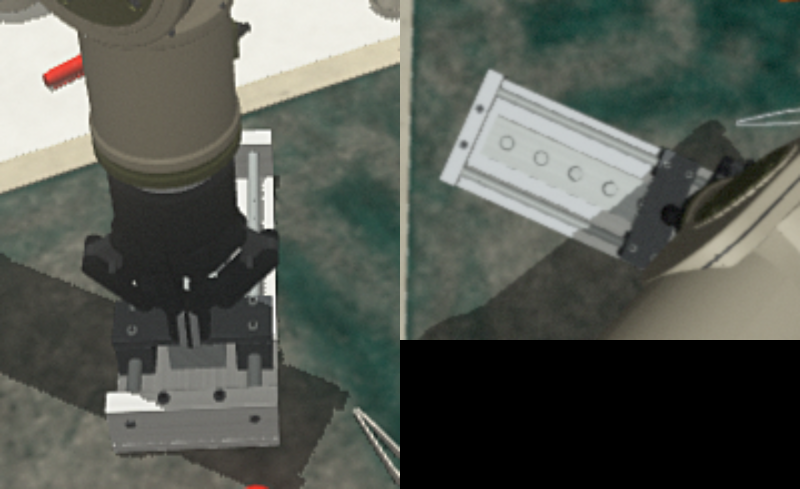

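The bridge has covered the first pin (no longer visible in the top crop) with low force, so that pin is good. On to the second.

```bash
python3 -m pendant '[{"slide":[0,-3,0],"rotation":[0,0,0],"hand":0},{"slide":[0,-3,0],"rotation":[0,0,0],"hand":0},{"slide":[0,-3,0],"rotation":[0,0,0],"hand":0},{"slide":[0,-3,0],"rotation":[0,0,0],"hand":0},{"slide":[0,-3,0],"rotation":[0,0,0],"hand":0},{"slide":[0,-2,0],"rotation":[0,0,0],"hand":0}]'
python3 -m pendant '[{"slide":[0,-2,0],"rotation":[0,0,0],"hand":0},{"slide":[0,-2,0],"rotation":[0,0,0],"hand":0},{"slide":[0,-2,0],"rotation":[0,0,0],"hand":0}]'
python3 -m pendant '[{"slide":[0,-2,0],"rotation":[0,0,0],"hand":0},{"slide":[0,-2,0],"rotation":[0,0,0],"hand":0}]'
python3 -c "
from h import *
st()"
```

```text
time: 8.75
eef_pos: [0.4219, -0.322, 0.2496]
eef_rot: [-3.074, 0.645, 0.0]
contact_force: [-0.7, -1.4, -0.3]
opening: -0.0001
time: 9.12
eef_pos: [0.4242, -0.3167, 0.2497]
eef_rot: [-3.074, 0.646, 0.0]
contact_force: [-0.7, -1.1, 0.2]
opening: -0.0001
time: 9.38
eef_pos: [0.4258, -0.313, 0.2497]
eef_rot: [-3.074, 0.646, 0.0]
contact_force: [-1.4, -1.7, -0.6]
opening: -0.0
t 9.375 tcp [ 0.4258 -0.313   0.2497] tip own mm [  0.3 -69.6  76.7] xang -23.73 z [-0.e+00  1.e-04 -1.e+00] F own [-0.6 -2.1 -0.6] open -4.972892668179091e-05 j [-0.2   0.37  0.88  1.93 -0.33  1.    0.42]
```

```bash
python3 -m pendant '[{"slide":[0,-2,0],"rotation":[0,0,0],"hand":0},{"slide":[0,-2,0],"rotation":[0,0,0],"hand":0}]'
python3 -m pendant '[{"slide":[0,-2,0],"rotation":[0,0,0],"hand":0}]'
python3 -c "
from h import *
st()
for n in('scene','top'): cv2.imwrite(f'pics/{n}5.png',robot.get_image(n)[0])
a=cv2.imread('pics/scene5.png')[200:420,170:350];b=cv2.imread('pics/top5.png')[230:400,250:450]
cv2.imwrite('pics/c5.png',np.hstack([cv2.resize(a,(400,489)),cv2.copyMakeBorder(cv2.resize(b,(400,340)),0,149,0,0,0)]))"
```

```text
time: 9.62
eef_pos: [0.4274, -0.3094, 0.2496]
eef_rot: [-3.074, 0.646, 0.0]
contact_force: [-0.6, -0.8, 0.5]
opening: -0.0001
time: 9.75
eef_pos: [0.4282, -0.3075, 0.2497]
eef_rot: [-3.074, 0.646, 0.0]
contact_force: [-1.2, -1.1, -0.1]
opening: 0.0002
t 9.75 tcp [ 0.4282 -0.3075  0.2497] tip own mm [  0.3 -63.5  76.7] xang -23.72 z [-0.e+00  2.e-04 -1.e+00] F own [-0.7 -1.5 -0.1] open 0.00017269499958581336 j [-0.21  0.36  0.88  1.93 -0.33  1.    0.4 ]
```

View pics/c5.png

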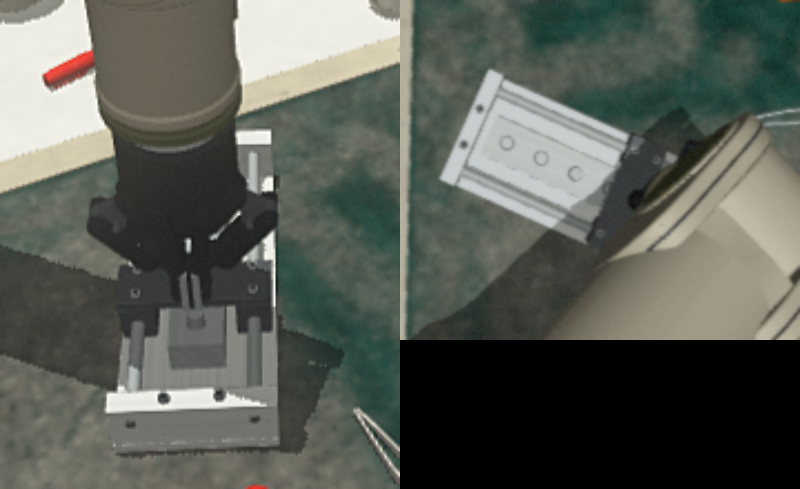

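```bash
python3 - <<'E'
from h import *
# left/right leading corners of bridge in top5 : crop (632,135),(590,240)
for q in((632,134),(589,241)):
    P=ray("top",250+(q[0]-400)/2,230+q[1]/2,.062);print((P-O)@GX*1e3,(P-O)@GY*1e3)
b=cv2.imread('pics/top5.png')[285:355,335:395];cv2.imwrite('pics/t5.png',cv2.resize(b,None,fx=8,fy=8,interpolation=cv2.INTER_CUBIC))
E
```

```text
54.88705276788943 -15.662183576428228
-52.87402415656924 -17.95361000763108
```

View pics/t5.png

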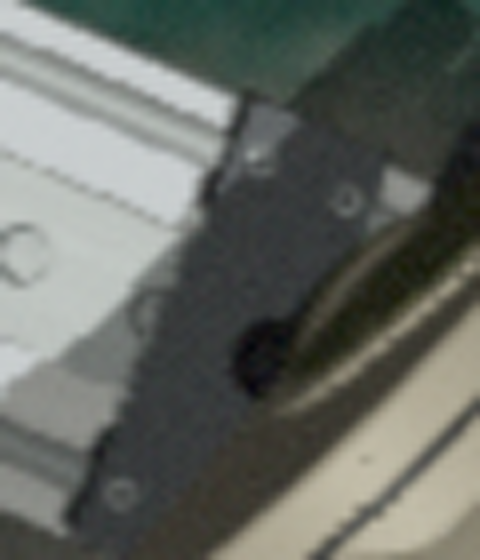

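The bridge edge is at own y of about -17, past pin 2's near side (-24), so pin 2 is good too. The middle pin should stop it when the tip reaches about -35.

```bash
python3 -m pendant '[{"slide":[0,-3,0],"rotation":[0,0,0],"hand":0},{"slide":[0,-3,0],"rotation":[0,0,0],"hand":0},{"slide":[0,-3,0],"rotation":[0,0,0],"hand":0},{"slide":[0,-3,0],"rotation":[0,0,0],"hand":0},{"slide":[0,-3,0],"rotation":[0,0,0],"hand":0},{"slide":[0,-3,0],"rotation":[0,0,0],"hand":0},{"slide":[0,-2,0],"rotation":[0,0,0],"hand":0},{"slide":[0,-2,0],"rotation":[0,0,0],"hand":0}]'
python3 -m pendant '[{"slide":[0,-1,0],"rotation":[0,0,0],"hand":0},{"slide":[0,-1,0],"rotation":[0,0,0],"hand":0},{"slide":[0,-1,0],"rotation":[0,0,0],"hand":0}]'
python3 -c "
from h import *
st()"
python3 -m pendant '[{"slide":[0,-1,0],"rotation":[0,0,0],"hand":0},{"slide":[0,-1,0],"rotation":[0,0,0],"hand":0}]'
python3 -c "
from h import *
st()"
python3 -m pendant '[{"slide":[0,-1,0],"rotation":[0,0,0],"hand":0}]'
python3 -c "
from h import *
st()"
```

```text
time: 10.85
eef_pos: [0.4371, -0.2874, 0.2496]
eef_rot: [-3.074, 0.646, 0.0]
contact_force: [-0.6, -0.3, 0.6]
opening: -0.0001
time: 11.22
eef_pos: [0.4382, -0.2847, 0.2497]
eef_rot: [-3.074, 0.646, 0.0]
contact_force: [-0.6, -1.0, 0.3]
opening: -0.0001
t 11.225 tcp [ 0.4382 -0.2847  0.2497] tip own mm [  0.3 -38.7  76.7] xang -23.72 z [-0.e+00  1.e-04 -1.e+00] F own [-0.1 -1.2  0.3] open -9.710071709110098e-05 j [-0.26  0.35  0.88  1.94 -0.32  1.    0.35]
time: 11.48
eef_pos: [0.439, -0.2829, 0.2496]
eef_rot: [-3.074, 0.646, 0.0]
contact_force: [-1.4, -0.5, 0.3]
opening: -0.0003
t 11.475 tcp [ 0.439  -0.2829  0.2496] tip own mm [  0.3 -36.6  76.6] xang -23.72 z [-1.e-04  1.e-04 -1.e+00] F own [-1.1 -1.1  0.3] open -0.000341933943059421 j [-0.26  0.35  0.88  1.94 -0.32  1.    0.34]
time: 11.6
eef_pos: [0.4394, -0.282, 0.2497]
eef_rot: [-3.074, 0.646, 0.0]
contact_force: [-0.7, -1.4, 0.3]
opening: -0.0001
t 11.6 tcp [ 0.4394 -0.282   0.2497] tip own mm [  0.3 -35.6  76.7] xang -23.73 z [-0.e+00  1.e-04 -1.e+00] F own [-0.1 -1.5  0.3] open -0.00011811960629199149 j [-0.27  0.35  0.88  1.94 -0.32  1.    0.34]
```

```bash
python3 -m pendant '[{"slide":[0,-1,0],"rotation":[0,0,0],"hand":0}]' | grep force
python3 -m pendant '[{"slide":[0,-1,0],"rotation":[0,0,0],"hand":0}]'| grep force
python3 -c "
from h import *
st()"
```

```text
contact_force: [-1.0, 0.0, -0.3]
contact_force: [-1.9, -0.9, 0.3]
t 11.85 tcp [ 0.4403 -0.2801  0.2497] tip own mm [  0.3 -33.6  76.7] xang -23.72 z [-0.e+00  1.e-04 -1.e+00] F own [-1.4 -1.6  0.3] open 3.183166749901308e-06 j [-0.27  0.35  0.87  1.94 -0.32  0.99  0.34]
```

```bash
python3 -m pendant '[{"slide":[0,-1,0],"rotation":[0,0,0],"hand":0}]' | grep force
python3 -c "
from h import *
st()"
python3 -m pendant '[{"slide":[0,-1,0],"rotation":[0,0,0],"hand":0}]'| grep force
python3 -c "
from h import *
st()
for n in('scene','top'): cv2.imwrite(f'pics/{n}6.png',robot.get_image(n)[0])
a=cv2.imread('pics/scene6.png')[200:420,170:350];b=cv2.imread('pics/top6.png')[230:350,250:400]
cv2.imwrite('pics/c6.png',np.hstack([cv2.resize(a,(320,391)),cv2.copyMakeBorder(cv2.resize(b,(480,384),interpolation=2),0,7,0,0,0)]))"
```

```text
contact_force: [-1.4, -1.3, -0.6]
t 11.975 tcp [ 0.4406 -0.2793  0.2497] tip own mm [  0.3 -32.7  76.7] xang -23.73 z [-0. -0. -1.] F own [-0.8 -1.8 -0.6] open -0.00028191478169243195 j [-0.27  0.35  0.87  1.94 -0.32  0.99  0.33]
contact_force: [-1.9, -3.4, -0.5]
t 12.1 tcp [ 0.4409 -0.2786  0.2497] tip own mm [  0.3 -32.1  76.7] xang -23.74 z [-2.e-04 -5.e-04 -1.e+00] F own [-0.4 -3.9 -0.5] open -0.00014918265745082323 j [-0.27  0.35  0.88  1.94 -0.31  0.99  0.33]
```

View pics/c6.png

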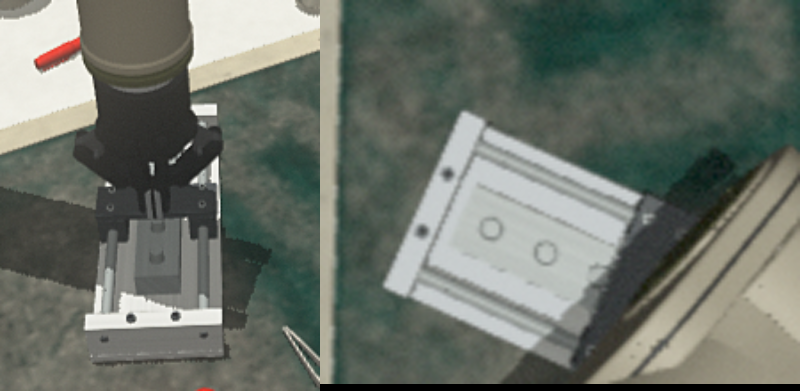

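```bash
python3 -m pendant '[{"slide":[0,-1,0],"rotation":[0,0,0],"hand":0}]' | grep force
python3 -c "
from h import *
st()"
```

```text
contact_force: [-4.5, -6.0, -0.2]
t 12.325 tcp [ 0.4411 -0.278   0.2497] tip own mm [  0.2 -31.5  76.7] xang -23.76 z [-3.e-04 -9.e-04 -1.e+00] F own [-1.7 -7.3 -0.2] open 0.00045237745596569235 j [-0.28  0.34  0.88  1.94 -0.31  0.99  0.33]
```

Force climbs to 7.3 N while the tip hardly advances, so the middle pin has stopped the bridge. I'll back straight off, then lift.

```bash
python3 -m pendant '[{"slide":[0,3,0],"rotation":[0,0,0],"hand":0},{"slide":[0,4,0],"rotation":[0,0,0],"hand":0},{"slide":[0,6,0],"rotation":[0,0,0],"hand":0},{"slide":[0,5,0],"rotation":[0,0,0],"hand":0},{"slide":[0,0,-15],"rotation":[0,0,0],"hand":0},{"slide":[0,0,-25],"rotation":[0,0,0],"hand":0},{"slide":[0,0,-30],"rotation":[0,0,0],"hand":0},{"slide":[0,0,-20],"rotation":[0,0,0],"hand":0},{"slide":[0,0,0],"rotation":[0,0,0],"hand":0}]'
python3 -c "
from h import *
goto(0,18,170)
for n in('scene','top'): cv2.imwrite(f'pics/{n}7.png',robot.get_image(n)[0])
a=cv2.imread('pics/scene7.png')[200:420,170:350];b=cv2.imread('pics/top7.png')[230:350,250:400]
cv2.imwrite('pics/c7.png',np.hstack([cv2.resize(a,(320,391)),cv2.copyMakeBorder(cv2.resize(b,(480,384),interpolation=2),0,7,0,0,0)]))"
```

```text
time: 13.45
eef_pos: [0.4346, -0.2942, 0.3416]
eef_rot: [-3.074, 0.645, -0.005]
contact_force: [0.2, -0.7, 0.4]
opening: 0.0001
t 13.45 tcp [ 0.4346 -0.2942  0.3416] tip own mm [  1.4 -48.7 168.6] xang -23.71 z [ 3.4e-03 -4.0e-04 -1.0e+00] F own [ 0.5 -0.6  0.4] open 0.00014820135601175725 j [-0.33  0.21  0.95  1.85 -0.19  1.17  0.27]
slide mm [ -1.4 -66.7  -1.3]
```

View pics/c7.png

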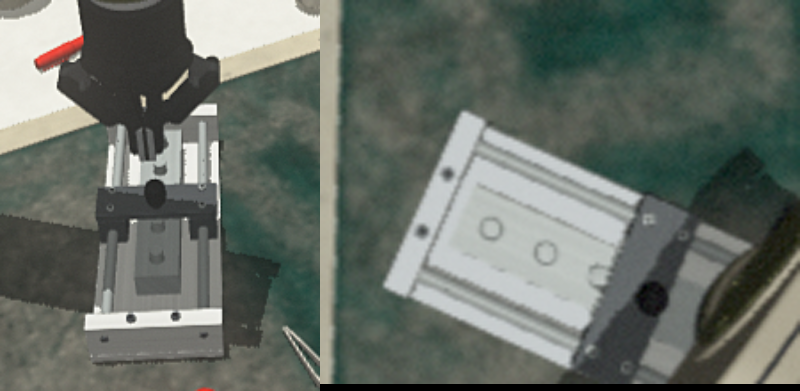

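The top crop shows the bridge standing against the middle pin (600,275), with the knob at (652,299). The pins at (490,229) and (545,253) are clear of it. I'll measure this precisely.

```bash
python3 - <<'E'
from h import *
f=lambda x,y:(250+(x-320)/3.2,230+y/3.2)
for nm,q,z in(("knob",(652,299),.091),("edgeR",(645,194),.062),("edgeL",(573,364),.062),("pin5",(490,229),.05),("pin4",(545,253),.05),("pin3",(601,276),.055)):
    P=ray("top",*f(*q),z);print(nm,((P-O)@GX*1e3).round(1),((P-O)@GY*1e3).round(1))
E
python3 -m pendant '[{"slide":[0,-10,0],"rotation":[0,0,0],"hand":0},{"slide":[-1,-20,0],"rotation":[0,0,0],"hand":0},{"slide":[0,-20,0],"rotation":[0,0,0],"hand":0},{"slide":[0,-12,0],"rotation":[0,0,0],"hand":0},{"slide":[0,-5,0],"rotation":[0,0,0],"hand":0},{"slide":[0,0,0],"rotation":[0,0,0],"hand":0},{"slide":[0,0,0],"rotation":[0,0,0],"hand":0}]'
python3 -c "
from h import *
goto(0,18.5,110)
b=robot.get_image('top')[0];cv2.imwrite('pics/top8.png',b)"
```

```text
knob -0.9 -11.3
edgeR 54.8 14.1
edgeL -53.3 13.3
pin5 -1.3 89.8
pin4 -0.9 54.0
pin3 0.2 18.3
time: 14.42
eef_pos: [0.4599, -0.2328, 0.3397]
eef_rot: [3.074, -0.647, -0.0]
contact_force: [-0.2, 0.1, -0.0]
opening: 0.0003
t 14.425 tcp [ 0.4599 -0.2328  0.3397] tip own mm [ -0.7  17.6 166.7] xang -23.78 z [-1.e-04 -1.e-04 -1.e+00] F own [-0.2  0.  -0. ] open 0.0002958749750743313 j [-0.44  0.18  0.92  1.87 -0.15  1.16  0.11]
slide mm [ 0.7 -0.9 56.7]
```

```bash
python3 -m pendant '[{"slide":[1,-2,10],"rotation":[0,0,0],"hand":0},{"slide":[0,0,20],"rotation":[0,0,0],"hand":0},{"slide":[0,0,18],"rotation":[0,0,0],"hand":0},{"slide":[0,0,8],"rotation":[0,0,0],"hand":0},{"slide":[0,0,0],"rotation":[0,0,0],"hand":0},{"slide":[0,0,0],"rotation":[0,0,0],"hand":0}]'
python3 -c "
from h import *
goto(0,19,71)
b=robot.get_image('scene')[0];cv2.imwrite('pics/scene9.png',b);cv2.imwrite('pics/c9.png',cv2.resize(b[200:420,170:350],(480,586),interpolation=2))"
```

```text
time: 15.22
eef_pos: [0.4622, -0.231, 0.2842]
eef_rot: [3.074, -0.646, 0.001]
contact_force: [0.7, -0.4, 0.5]
opening: 0.0001
t 15.225 tcp [ 0.4622 -0.231   0.2842] tip own mm [  0.7  20.2 111.2] xang -23.73 z [ 7.e-04 -2.e-04 -1.e+00] F own [ 0.8 -0.1  0.5] open 7.89721928218274e-05 j [-0.4   0.27  0.89  1.93 -0.24  1.05  0.17]
slide mm [-0.8  1.2 40.2]
```

View pics/c9.png

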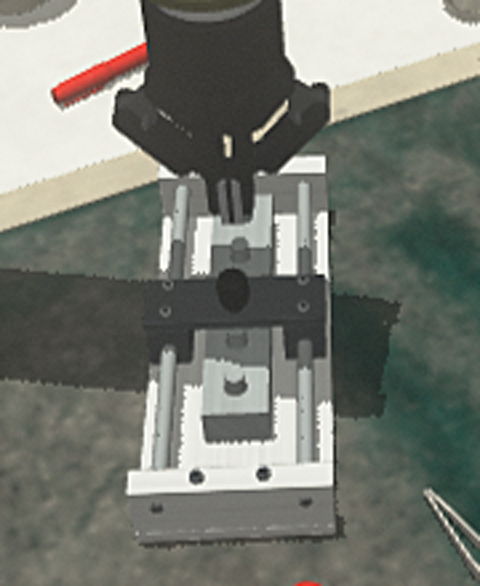

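The crop shows the fingertips at (230,215) above the middle pin (238,248), with the knob and bridge clear behind. I'll come down to about 15 mm above the pin top.

```bash
python3 -m pendant '[{"slide":[-1,1,5],"rotation":[0,0,0],"hand":0},{"slide":[0,0,10],"rotation":[0,0,0],"hand":0},{"slide":[0,0,10],"rotation":[0,0,0],"hand":0},{"slide":[0,0,8],"rotation":[0,0,0],"hand":0},{"slide":[0,0,5],"rotation":[0,0,0],"hand":0},{"slide":[0,0,2],"rotation":[0,0,0],"hand":0},{"slide":[0,0,0],"rotation":[0,0,0],"hand":0},{"slide":[0,0,0],"rotation":[0,0,0],"hand":0}]'
python3 -c "
from h import *
goto(0,19,71)
b=robot.get_image('scene')[0];cv2.imwrite('pics/scene10.png',b);a=cv2.resize(b[200:420,170:350],(320,391),interpolation=2)
b=robot.get_image('top')[0];cv2.imwrite('pics/top10.png',b);cv2.imwrite('pics/c10.png',np.hstack([a,cv2.copyMakeBorder(cv2.resize(b[230:350,250:400],(480,384),interpolation=2),0,7,0,0,0)]))"
```

```text
time: 16.27
eef_pos: [0.4608, -0.2313, 0.2439]
eef_rot: [-3.074, 0.646, -0.001]
contact_force: [0.8, -0.5, 0.2]
opening: 0.0001
t 16.275 tcp [ 0.4608 -0.2313  0.2439] tip own mm [-0.5 19.3 70.9] xang -23.72 z [ 4.e-04  0.e+00 -1.e+00] F own [ 1.  -0.1  0.2] open 9.584680898743378e-05 j [-0.36  0.33  0.85  1.96 -0.3   0.98  0.22]
slide mm [ 0.5  0.3 -0.1]
```

View pics/c10.png

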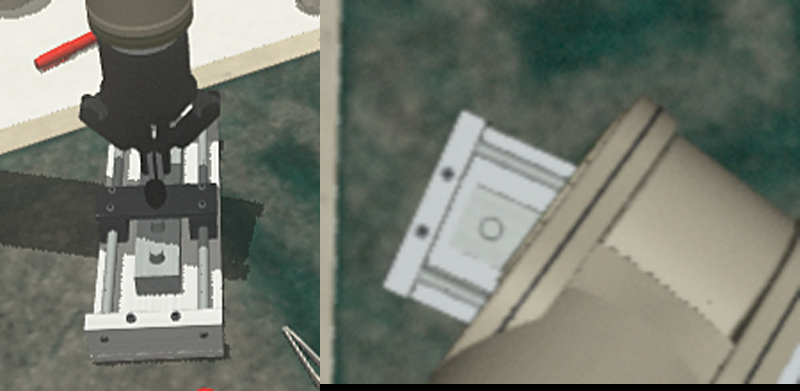

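The fingertips are right over the middle pin, just past the bridge, with no contact force. The bridge is still at the same pixels (scene crop 155,205). Now I hold for about 5 s.

```bash
Z='{"slide":[0,0,0],"rotation":[0,0,0],"hand":0}'; : 
python3 -m pendant '[{"slide":[0,0,0],"rotation":[0,0,0],"hand":0},{"slide":[0,0,0],"rotation":[0,0,0],"hand":0},{"slide":[0,0,0],"rotation":[0,0,0],"hand":0},{"slide":[0,0,0],"rotation":[0,0,0],"hand":0},{"slide":[0,0,0],"rotation":[0,0,0],"hand":0},{"slide":[0,0,0],"rotation":[0,0,0],"hand":0},{"slide":[0,0,0],"rotation":[0,0,0],"hand":0},{"slide":[0,0,0],"rotation":[0,0,0],"hand":0},{"slide":[0,0,0],"rotation":[0,0,0],"hand":0},{"slide":[0,0,0],"rotation":[0,0,0],"hand":0}]' | head -1
python3 -m pendant '[{"slide":[0,0,0],"rotation":[0,0,0],"hand":0},{"slide":[0,0,0],"rotation":[0,0,0],"hand":0},{"slide":[0,0,0],"rotation":[0,0,0],"hand":0},{"slide":[0,0,0],"rotation":[0,0,0],"hand":0},{"slide":[0,0,0],"rotation":[0,0,0],"hand":0},{"slide":[0,0,0],"rotation":[0,0,0],"hand":0},{"slide":[0,0,0],"rotation":[0,0,0],"hand":0},{"slide":[0,0,0],"rotation":[0,0,0],"hand":0},{"slide":[0,0,0],"rotation":[0,0,0],"hand":0},{"slide":[0,0,0],"rotation":[0,0,0],"hand":0}]' | head -1
python3 -m pendant '[{"slide":[0,0,0],"rotation":[0,0,0],"hand":0},{"slide":[0,0,0],"rotation":[0,0,0],"hand":0},{"slide":[0,0,0],"rotation":[0,0,0],"hand":0},{"slide":[0,0,0],"rotation":[0,0,0],"hand":0},{"slide":[0,0,0],"rotation":[0,0,0],"hand":0},{"slide":[0,0,0],"rotation":[0,0,0],"hand":0},{"slide":[0,0,0],"rotation":[0,0,0],"hand":0},{"slide":[0,0,0],"rotation":[0,0,0],"hand":0},{"slide":[0,0,0],"rotation":[0,0,0],"hand":0},{"slide":[0,0,0],"rotation":[0,0,0],"hand":0}]' | head -1
python3 -m pendant '[{"slide":[0,0,0],"rotation":[0,0,0],"hand":0},{"slide":[0,0,0],"rotation":[0,0,0],"hand":0},{"slide":[0,0,0],"rotation":[0,0,0],"hand":0},{"slide":[0,0,0],"rotation":[0,0,0],"hand":0},{"slide":[0,0,0],"rotation":[0,0,0],"hand":0},{"slide":[0,0,0],"rotation":[0,0,0],"hand":0},{"slide":[0,0,0],"rotation":[0,0,0],"hand":0},{"slide":[0,0,0],"rotation":[0,0,0],"hand":0},{"slide":[0,0,0],"rotation":[0,0,0],"hand":0},{"slide":[0,0,0],"rotation":[0,0,0],"hand":0}]' | head -1
python3 -c "
from h import *
st();print(robot.job_done())"
```

```text
time: 17.62
time: 18.88
time: 20.12
time: 21.38
t 21.375 tcp [ 0.4607 -0.2313  0.2437] tip own mm [-0.6 19.3 70.7] xang -23.72 z [ 0.e+00  1.e-04 -1.e+00] F own [ 0.5 -0.1  1. ] open 0.00021982173972446103 j [-0.36  0.33  0.85  1.96 -0.3   0.98  0.22]
the job is handed in; nothing more can be done
None
```

The over-long pin is the middle one, at own y = +18 mm. I pushed the bridge by its knob and it slid over the first two pins at 1–2 N, then stopped there with the force rising to about 7 N. I backed off and left the bridge standing.

I then pointed straight down at that pin with shut fingertips about 16 mm above its top. I held still for about 5 s and handed the job in at 21.4 s, still pointing.

- **Bridge position:** after backing off, its leading edge measured at own y of about 13–14 mm, where 12 mm was expected. That is about 1–2 mm over, within the calibration error and the pin's play.
- **Contact:** the last force reading was only noise (about 1 N or less). The bridge looked unmoved in the last scene picture, taken before the hold. The arm hid most of the gauge from the top camera by then.
- **Bystanders:** I saw no change in the markers, tweezers or clip in the views I looked at, but I did not measure them again.

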